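# Swap the short slat in the panel jig

### The job

One of the four slats in the jig is shorter than the others: take it out and put it in the offcut tray, lying inside. Then, of the two spare slats lying between the jig and the tray, lay the one as long as the good slats in the empty place, fully down in both notches and with its ends in line with its neighbours'. Leave the other slats, the other spare and the things around as they are.

Things in the scene. Friction and masses are not known exactly. Their poses are not given: they have to be found in the camera images.
- jig: Fixed plywood jig, base 170 (x) by 262 (y) by 12 mm; origin at its underside's centre. Two battens along y at x = -45 and 45, 16 wide, each with 4 notches at y = -93, -31, 31, 93, 30 wide, floors 30 mm up, teeth to 39. Four slats lie in them along the jig's x, centred on x = 0, centres 36 mm up, 40 mm clear between them. Between the battens it is open down to the base.
- slat_short: Dark brown wooden slat 140 long, 22 wide, 12 thick (mm), rounded edges; origin at its centre (6 mm above its underside), x along its length, z through its thickness. The one slat in the jig that is too short; it may start in any of the four places.
- spare_match: Dark brown wooden slat 200 long, 22 wide, 12 thick (mm), rounded edges; origin at its centre (6 mm above its underside), x along its length, z through its thickness. Starts loose on the bench beside the jig: the spare of the right length.
- spare_long: Dark brown wooden slat 250 long, 22 wide, 12 thick (mm), rounded edges; origin at its centre (6 mm above its underside), x along its length, z through its thickness. Starts loose on the bench beside the other spare: too long for the panel; the two spares may change places.
- tray: Open offcut tray of brown cardboard, fixed: outside 230 (x) by 130 (y) by 40 mm high, walls and floor 5 mm. Origin at the centre of its underside.
- tin: Closed steel tin with a paper label, 74 mm across, 90 mm tall, a bystander; origin at the centre of its underside.
- beaker: White plastic cup, 70 mm across, 80 mm tall, a bystander; origin at the centre of its underside.
- mallet: Hammer lying on the bench on the jig's left, a bystander; it lies along its x.
- vase: Small glazed blue vase, 80 mm across, 125 mm tall, a bystander; origin at the centre of its underside.
- slat_a: Dark brown wooden slat 200 long, 22 wide, 12 thick (mm), rounded edges; origin at its centre (6 mm above its underside), x along its length, z through its thickness. One of the three good slats in the jig; each may start in any of the four places.
- slat_b: Dark brown wooden slat 200 long, 22 wide, 12 thick (mm), rounded edges; origin at its centre (6 mm above its underside), x along its length, z through its thickness. One of the three good slats in the jig; each may start in any of the four places.
- slat_c: Dark brown wooden slat 200 long, 22 wide, 12 thick (mm), rounded edges; origin at its centre (6 mm above its underside), x along its length, z through its thickness. One of the three good slats in the jig; each may start in any of the four places.
Things that resemble listed ones, but are neither listed nor needed, are in the scene too. Leave any red or white look-alike of the slat_short alone.

How it is judged (in metres and radians):
On the way, in this order (a step that is already met when the one before it is completed fails the run):
1. the short slat lies in the offcut tray (x of slat_short in the frame of tray between -0.105 and 0.105 m and y of slat_short in the frame of tray between -0.056 and 0.056 m and z of slat_short in the frame of tray below 0.03 m and linear speed of slat_short below 0.03 m/s and contact force between slat_short and the fingers below 0.1 N), for 0.2 s.
2. the matching spare lies down in the empty notches of the jig (x of spare_match in the frame of jig between -0.012 and 0.012 m and z of spare_match in the frame of jig between 0.033 and 0.0385 m and angle between the x axis of spare_match and the x axis of jig, either way round below 0.09 rad and (y of spare_match in the frame of jig between -0.1 and -0.086 m or y of spare_match in the frame of jig between -0.038 and -0.024 m or y of spare_match in the frame of jig between 0.024 and 0.038 m or y of spare_match in the frame of jig between 0.086 and 0.1 m)), for 0.2 s.
At the end, for the whole second after the job is handed in: Short slat at rest inside the tray (centre under 30 mm up). 200 mm spare at rest in the emptied notches: centre 33 to 38.5 mm up, within 12 mm of the jig's middle lengthways and 7 mm of the notch sideways, parallel to jig x within 0.09 rad. Good slats within 12 mm of their start (all of step 2 and x of slat_short in the frame of tray between -0.105 and 0.105 m and y of slat_short in the frame of tray between -0.056 and 0.056 m and z of slat_short in the frame of tray below 0.03 m and distance of each of slat_a, slat_b, slat_c from where it was at the start of the episode below 0.012 m and linear speed of each of slat_short, spare_match below 0.02 m/s); the robot touches nothing.
It fails at once if a good slat is shifted by more than 25 mm (distance of any of slat_a, slat_b, slat_c from where it was at the start of the episode above 0.025 m).
It fails at once if the overlong spare is shifted by more than 30 mm (distance of spare_long from where it was at the start of the episode above 0.03 m).
It fails at once if a bystander is shifted by more than 30 mm (distance of any of tin, beaker, mallet, vase from where it was at the start of the episode above 0.03 m).
It also fails if it takes over 64 s, if anything falls off the work surface, if the arm or the gripper's body presses on something with over 40 N, if the wrist force passes 120 N, or if a joint passes its speed limit or range.

### The arm

A 7-joint arm with a two-finger parallel gripper is mounted at the origin on the work surface. World frame = base frame: x ahead of the robot, y to its left, z up, the work surface at z = 0. Lengths are in mm, angles in rad, forces in N, time in s.
With the tool pointing down it reaches from about 425 to 975 mm from the base axis. Payload 16.7 kg.
Tool frame: the origin (TCP) lies at the very end of the fingers, on their centre line; the grasp point (between the pads) lies 19 mm behind it; z points along the fingers, y is the line along which they close (so a half turn about z gives the same grasp; the last joint's range is limited). The gripper opens to 85 mm and grips with 20 to 120 N. Pads are 22 mm wide; open, the fingers measure 114 mm over their backs; the gripper's body (76 mm by 85 mm) begins 54 mm behind the grasp point. The pads swing forward as they close: fully open they stand 13 mm farther back than shut.
Start: joints at [1.038, 0.426, 0.074, 1.606, -0.034, 1.111, -0.067], TCP at [252.718, -625.867, 231.302] pointing down, gripper open.
Joint ranges: [-2.85, 2.85], [-0.5, 2.14], [-1.23, 1.37], [0.21, 2.46], [-1.02, 4.16], [0.16, 2.05], [-2.73, 2.73]. Speed limits (rad/s): [1.89, 1.89, 2.39, 2.39, 3.01, 3.01, 3.01].

### API

Orientations are given as a unit quaternion [x, y, z, w].
In Python, from workcell import r gives the robot as it stands.
- The arm moves only by the shell command python3 -m jog 'ROWS' [OPENING] [FORCE]. ROWS is JSON, a list that holds one entry, the list of rows, each a list of 4 numbers: the shift along the tool's x, y, z in units of 800 mm (1.0 is 800 mm), then the turn about the tool's z in units of 2 pi rad (1.0 is 2 pi rad). A call has 1 to 5 rows; each row is the pose to reach, as a shift and turn from the pose commanded when the call began, along the tool's axes at that moment, turning the shorter way round; what a row does not reach only later rows make up. A row lasts 1/10 s, in which the tool goes at most 50 mm and 8.59 degrees, less where a joint would pass 70% of its speed; a pose out of reach is approached as far as the arm can. A call with a number of a shift or a turn outside -1 to 1 is refused whole. A call with a gripper value outside its range is refused whole. OPENING is the opening, from 0 (shut) to 1 (fully open), set as the call begins (- or left out, the last holds). The fingers move at their own pace and stop on an object; FORCE is the grip in N (left out, the last holds). Time passes only in rows, so rows that repeat a pose let the fingers close. It gives the time, the measured TCP pose, the force, the opening and the grip force at its end, in the units of the state.
- r.observe(): the state, without advancing time (a new reading comes with each control period).
- r.capture(name): name is "scene" or "top" or "wrist"; returns a dict with "img" (420x560x3 uint8, red, green, blue), "vertical_fov" (degrees; the focal length in pixels is half the picture's height over the tangent of half this angle, whatever the lens; pixels are square), "cx", "cy" (the principal point, pixels), "dist" ([k1, k2, p1, p2, k3] as OpenCV has them; the pictures are not rectified), "T" (4x4, takes a point from camera to world coordinates). Camera axes: x right, y down, z forward; pixel columns grow to the right and rows downward; lengths in mm; the calibration is good to about 2 mm. A picture is of the moment at which its call begins. There is no depth.
- r.job_done(): hands the job in; it is judged then, once.
The state is a dict: "clock": time; "joint_pos": joint angles; "joint_velocities": joint speeds; "effort": joint torques, N m; "tcp_pos": TCP position; "tcp_rot": TCP orientation; "force": force on the tool from outside, world axes, zero at the start; "ft_torque": the same for the moment, N m; "finger_gap": finger opening in mm; "grasp_force": force on a finger pad.
Only numpy, scipy, OpenCV 4.12 (cv2) and the standard library are available. Lean on these libraries where they do the work, as an engineer would, in place of code of your own. Each camera call takes 0.05 s, during which the arm holds its last target. There are 200 camera calls.

## Working session

There is one attempt and no reset: what is moved stays moved. The work goes in short steps, Python scripts to look and compute and a shell command to move; the robot and the scene stay as the last step left them, time stands still between calls to the robot, and variables do not carry over. Pictures are saved under pics/ and viewed, at most 10 in all, crops included, and the job is handed in when it is done.

```bash
mkdir -p pics; ls; python3 - <<'E'
from workcell import r
import cv2
for n in ["top","scene"]:
    c=r.capture(n); cv2.imwrite(f"pics/{n}0.png",c["img"][:,:,::-1]); print(n,c["vertical_fov"],c["cx"],c["cy"],c["dist"],c["T"])
print(r.observe())
E
```

```text
pics
top 43.992243483061905 285.6833992232013 202.1661758046971 [-0.18748941  0.          0.          0.          0.        ] [[-1.97160811e-03 -9.88467142e-01  1.51422663e-01  3.18207801e+02]
 [-9.99988382e-01  2.61492998e-03  4.04950716e-03  1.03878889e+02]
 [-4.39876443e-03 -1.51412920e-01 -9.88460813e-01  1.36076340e+03]
 [ 0.00000000e+00  0.00000000e+00  0.00000000e+00  1.00000000e+00]]
scene 46.49223310017711 283.1269252605565 208.43218516764227 [-0.10469177  0.          0.          0.          0.        ] [[-8.48592412e-02  8.45489484e-01 -5.27206261e-01  1.30987655e+03]
 [ 9.96363242e-01  6.79193674e-02 -5.14514333e-02  1.65166002e+02]
 [-7.69413008e-03 -5.29655068e-01 -8.48178229e-01  1.34142555e+03]
 [ 0.00000000e+00  0.00000000e+00  0.00000000e+00  1.00000000e+00]]
{'clock': 0.1, 'joint_pos': array([ 1.03748148,  0.42665396,  0.07386659,  1.60652099, -0.03410365,
        1.11083546, -0.06708293]), 'joint_velocities': array([-0.00127936, -0.00226959,  0.000977  , -0.00244651,  0.00117707,
        0.00077646, -0.00074885]), 'effort': array([ 8.22900765e-03, -9.51519942e+01,  3.77089038e+00, -4.64399815e+01,
        1.95900060e-02,  6.38713900e-03, -1.84601582e-06]), 'tcp_pos': array([ 252.59257887, -625.56042455,  230.70109981]), 'tcp_rot': array([ 9.81644709e-01,  1.90717931e-01, -1.50424951e-04, -5.59168803e-04]), 'force': array([ 0.34748829, -0.03669332, -0.69143517]), 'ft_torque': array([-0.04935951, -0.01495013,  0.01141103]), 'grasp_force': 0.0, 'finger_gap': 85.44171372921355}
```

View pics/top0.png

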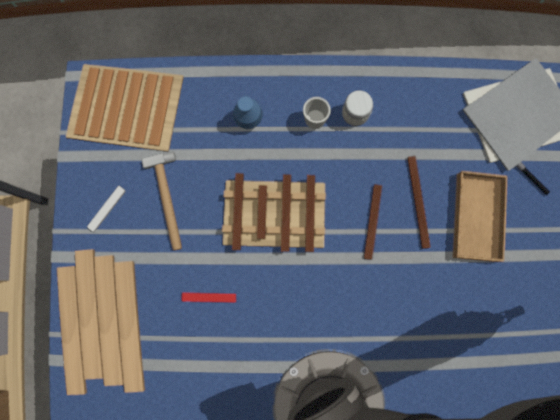

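View pics/scene0.png

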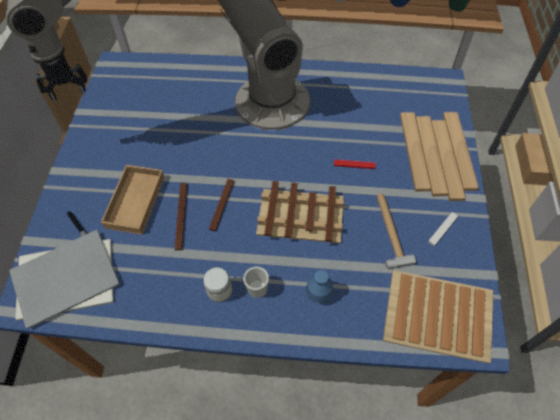

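Top view: the jig is at about (274,214) with slats at columns 237, 262, 286 and 310. The tray is at (480,216).

Candidates for the slats to move:
- **Short slat:** (262,212) is visibly shorter than its neighbours, so I choose it.
- **Spares:** (373,222) is about 75 px long, so it should be the match. (418,202) is about 93 px, so it is too long.
- **Look-alikes to leave:** the red one (209,297), the white one (106,208), the trivet slats (120,105) and the planks (100,320).

Next I'll measure them and check with a close crop.

```bash
cat > h.py <<'E'
from workcell import r
import cv2, numpy as np
def K(c):
    f=c["img"].shape[0]/2/np.tan(np.radians(c["vertical_fov"])/2)
    return np.array([[f,0,c["cx"]],[0,f,c["cy"]],[0,0,1]])
def world(c,px,z):
    p=cv2.undistortPoints(np.array(px,float).reshape(-1,1,2),K(c),np.array(c["dist"])).reshape(-1,2)
    T=np.array(c["T"]); d=np.c_[p,np.ones(len(p))]@T[:3,:3].T; o=T[:3,3]
    return o+d*((z-o[2])/d[:,2])[:,None]
def slats(c,zf,roi=None,vmax=110):
    im=c["img"].astype(int); R,G,B=im[...,0],im[...,1],im[...,2]
    m=((R>G*1.5)&(R>B*1.5)&(R<vmax)&(R>30)).astype(np.uint8)
    n,l,s,ce=cv2.connectedComponentsWithStats(m)
    out=[]
    for i in range(1,n):
        if s[i,4]<150: continue
        ys,xs=np.where(l==i); 
        if roi and not(roi[0]<ce[i,0]<roi[1] and roi[2]<ce[i,1]<roi[3]): continue
        w=world(c,np.c_[xs,ys],zf(ce[i]))[:,:2].astype(np.float32)
        q=cv2.boxPoints(cv2.minAreaRect(w)); e=[q[1]-q[0],q[2]-q[1]]; L=[np.hypot(*v) for v in e]; k=int(L[1]>L[0])
        out.append((ce[i].round(1),q.mean(0).round(1),round(L[k],1),round(L[1-k],1),round(np.degrees(np.arctan2(e[k][1],e[k][0]))%180,1)))
    return out
E
python3 - <<'E'
from h import *
c=r.capture("top")
for o in slats(c,lambda p:42 if p[0]<340 else 12,(220,520,150,265)): print(o)
print(world(c,[(459,172),(506,174),(504,261),(455,259)],40).round(0))
cv2.imwrite("pics/crop.png",cv2.resize(c["img"][150:270,215:515,::-1],None,fx=2.66,fy=2.66,interpolation=cv2.INTER_CUBIC))
E
```

```text
(array([418.3, 202.4]), array([ 525.1, -242.5], dtype=float32), np.float32(243.9), np.float32(19.4), np.float32(7.2))
(array([237.5, 212.4]), array([496.1, 232.6], dtype=float32), np.float32(192.0), np.float32(17.1), np.float32(178.1))
(array([285.6, 213.2]), array([493. , 109.5], dtype=float32), np.float32(191.7), np.float32(16.5), np.float32(177.8))
(array([309.7, 213.2]), array([493.,  48.], dtype=float32), np.float32(191.5), np.float32(16.8), np.float32(178.4))
(array([372.4, 220.9]), array([ 474. , -117.8], dtype=float32), np.float32(193.2), np.float32(19.0), np.float32(170.8))
(array([261.5, 212. ]), array([496.6, 171.2], dtype=float32), np.float32(132.1), np.float32(16.6), np.float32(178.3))
[[ 600. -350.   40.]
 [ 596. -483.   40.]
 [ 363. -462.   40.]
 [ 371. -328.   40.]]
```

View pics/crop.png

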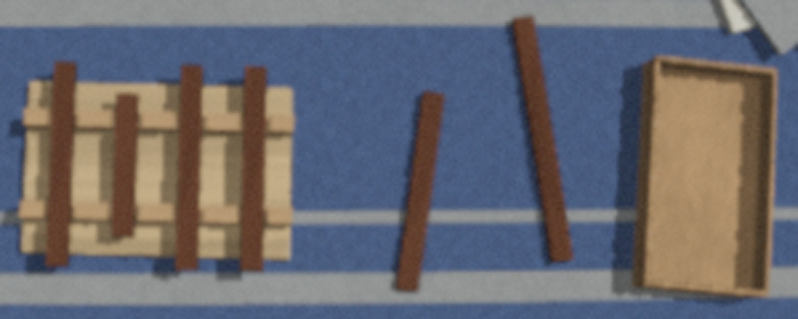

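The crop confirms it. With the mask's roughly 8 mm shrinkage, the lengths come out at 140 for the second jig slat, 200 for the left spare and 250 for the right one. The tray is centred at about (482,-406), turned about -5°. Now I'll move.

```bash
cat > d.py <<'E'
# usage: d.py x y z angle_of_tool_x_deg -> shift/turn in jog units from the present pose
import sys,numpy as np
from workcell import r
from scipy.spatial.transform import Rotation as Ro
o=r.observe(); M=Ro.from_quat(o["tcp_rot"]).as_matrix(); a=np.degrees(np.arctan2(M[1,0],M[0,0]))
x,y,z,t=map(float,sys.argv[1:5])
print("at",o["tcp_pos"].round(1),"ang",a.round(1),"gap",o["finger_gap"].round(1),"grip",round(o["grasp_force"],1),"t",o["clock"],"tilt",np.degrees(np.arccos(-M[2,2])).round(2))
print("go",(M.T@(np.array([x,y,z])-o["tcp_pos"])/800).round(4),round(-(t-a)/360,4))
E
python3 d.py 450 -400 230 -1.8; python3 d.py 496 171 200 -1.8
```

```text
Traceback (most recent call last):
  File "d.py", line 7, in <module>
    print("at",o["tcp_pos"].round(1),"ang",a.round(1),"gap",o["finger_gap"].round(1),"grip",round(o["grasp_force"],1),"t",o["clock"],"tilt",np.degrees(np.arccos(-M[2,2])).round(2))
                                                            ^^^^^^^^^^^^^^^^^^^^^
AttributeError: 'float' object has no attribute 'round'
Traceback (most recent call last):
  File "d.py", line 7, in <module>
    print("at",o["tcp_pos"].round(1),"ang",a.round(1),"gap",o["finger_gap"].round(1),"grip",round(o["grasp_force"],1),"t",o["clock"],"tilt",np.degrees(np.arccos(-M[2,2])).round(2))
                                                            ^^^^^^^^^^^^^^^^^^^^^
AttributeError: 'float' object has no attribute 'round'
```

```bash
sed -i 's/o\["finger_gap"\].round(1)/round(o["finger_gap"],1)/' d.py
python3 d.py 450 -400 230 -1.8; python3 d.py 496 171 200 -1.8
```

```text
at [ 252.6 -625.6  230.8] ang 22.0 gap 85.4 grip 0.0 t 0.15 tilt 0.06
go [ 0.3344 -0.1691  0.0011] 0.0661
at [ 252.6 -625.6  230.8] ang 22.0 gap 85.4 grip 0.0 t 0.15 tilt 0.06
go [ 0.6549 -0.8094  0.0392] 0.0661
```

```bash
python3 -m jog '[[[0.334,-0.169,0,0.066],[0.334,-0.169,0,0.066],[0.334,-0.169,0,0.066],[0.334,-0.169,0,0.066],[0.334,-0.169,0,0.066]]]' 0.5 60; python3 d.py 496 171 200 -1.8
```

```text
clock: 0.65
tcp_pos: [415.9, -438.8, 231.3]
tcp_rot: [1.0, -0.016, -0.0, -0.0]
force: [0.5, -0.4, -0.0]
finger_gap: 42.9
grasp_force: 0.0
at [ 415.9 -438.8  231.3] ang -1.8 gap 42.9 grip 0.0 t 0.65 tilt 0.01
go [ 0.0764 -0.765   0.0391] 0.0
```

```bash
python3 -m jog '[[[0.076,-0.3,0,0],[0.076,-0.3,0,0],[0.076,-0.3,0,0],[0.076,-0.3,0,0],[0.076,-0.3,0,0]]]' >/dev/null; python3 -m jog '[[[0,-0.3,0,0],[0,-0.3,0,0],[0,-0.3,0,0],[0,-0.3,0,0],[0,-0.3,0,0]]]' ; python3 d.py 496 171 200 -1.8
```

```text
clock: 1.65
tcp_pos: [490.0, 40.1, 231.5]
tcp_rot: [1.0, -0.015, 0.0, -0.0]
force: [0.8, -0.4, 0.2]
finger_gap: 43.1
grasp_force: 0.0
at [490.   40.1 231.5] ang -1.7 gap 43.1 grip 0.0 t 1.65 tilt 0.03
go [ 0.0026 -0.1637  0.0394] 0.0003
```

```bash
python3 -m jog '[[[0.0025,-0.1635,0.04,0],[0.0025,-0.1635,0.04,0],[0.0025,-0.1635,0.04,0],[0.0025,-0.1635,0.04,0],[0.0025,-0.1635,0.04,0]]]' >/dev/null; python3 d.py 496 171 60 -1.8; python3 - <<'E'
from h import *
c=r.capture("wrist"); cv2.imwrite("pics/w1.png",c["img"][:,:,::-1]); print(np.array(c["T"]).round(2))
for o in slats(c,lambda p:42): print(o)
E
```

```text
at [496.1 168.5 198.9] ang -1.7 gap 42.5 grip 0.0 t 2.15 tilt 0.06
go [-1.000e-04 -3.200e-03  1.736e-01] 0.0003
[[-3.0000e-02 -9.6000e-01 -2.7000e-01  5.6635e+02]
 [-1.0000e+00  3.0000e-02  1.0000e-02  1.6711e+02]
 [-0.0000e+00  2.7000e-01 -9.6000e-01  3.4155e+02]
 [ 0.0000e+00  0.0000e+00  0.0000e+00  1.0000e+00]]
(array([545.1, 246.9]), array([440., -72.], dtype=float32), np.float32(83.5), np.float32(8.2), np.float32(170.7))
```

View pics/w1.png

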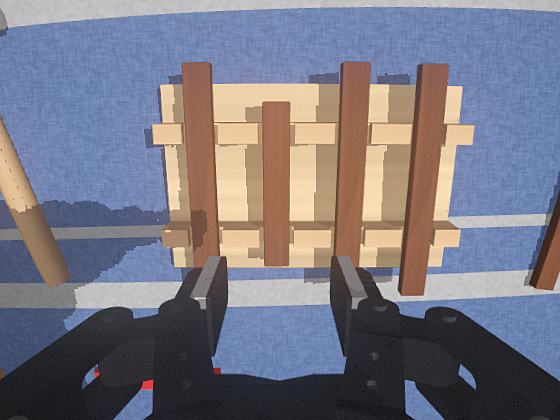

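The wrist view shows the short slat between the jaws' lines, running from (276,101) to (277,265). Its neighbours have their far ends at (197,62), (355,62) and (433,64). I'll convert these at z=42.

```bash
python3 - <<'E'
from h import *
c=r.capture("wrist")
print(world(c,[(276,102),(276.5,265),(197,63),(355,62),(433,64),(411.5,294)],42).round(1))
E
```

```text
[[568.5 167.9  42. ]
 [430.6 171.9  42. ]
 [599.9 227.5  42. ]
 [596.8 106.4  42. ]
 [594.8  45.3  42. ]
 [397.3  49.8  42. ]]
```

```bash
python3 d.py 498 170.5 32 -1.7; python3 -m jog '[[[0.0025,-0.002,0.06,0],[0.0025,-0.002,0.12,0],[0.0025,-0.002,0.17,0],[0.0025,-0.002,0.17,0],[0.0025,-0.002,0.17,0]]]' ; python3 d.py 498 170.5 32 -1.7
```

```text
at [496.6 167.  199.4] ang -1.8 gap 42.9 grip 0.0 t 2.25 tilt 0.02
go [ 0.0016 -0.0045  0.2092] -0.0004
clock: 2.75
tcp_pos: [498.9, 168.8, 64.2]
tcp_rot: [1.0, -0.016, -0.0, 0.0]
force: [0.3, 0.6, 0.9]
finger_gap: 42.5
grasp_force: 0.0
at [498.9 168.8  64.2] ang -1.8 gap 42.5 grip 0.0 t 2.75 tilt 0.04
go [-0.0011 -0.0021  0.0402] -0.0004
```

```bash
python3 -m jog '[[[-0.001,-0.002,0.0425,0],[-0.001,-0.002,0.0425,0],[-0.001,-0.002,0.0425,0]]]'; python3 -m jog '[[[0,0,0,0],[0,0,0,0],[0,0,0,0],[0,0,0,0],[0,0,0,0]]]' 0 60; python3 d.py 498 170.5 100 -1.7
```

```text
clock: 3.05
tcp_pos: [498.6, 171.2, 31.3]
tcp_rot: [1.0, -0.016, 0.001, -0.0]
force: [-0.2, -0.8, 0.7]
finger_gap: 42.7
grasp_force: 0.0
clock: 3.55
tcp_pos: [498.9, 171.4, 31.5]
tcp_rot: [1.0, -0.016, 0.001, -0.0]
force: [-3.8, -1.6, 18.4]
finger_gap: 20.1
grasp_force: 58.4
at [498.9 171.4  31.5] ang -1.8 gap 20.1 grip 58.4 t 3.55 tilt 0.15
go [-0.0009  0.0011 -0.0856] -0.0002
```

Grip gap is 20.1 instead of 22, with 18 N vertical, so the tips are biting a rounded edge. I'll reopen and grip a little lower.

```bash
python3 -m jog '[[[0,0,0,0],[0,0,0,0],[0,0,0,0],[0,0,0.006,0],[0,0,0.006,0]]]' 0.5; python3 -m jog '[[[0,0,0,0],[0,0,0,0],[0,0,0,0],[0,0,0,0],[0,0,0,0]]]' 0 60
```

```text
clock: 4.05
tcp_pos: [497.5, 171.0, 24.0]
tcp_rot: [1.0, -0.015, -0.0, 0.0]
force: [0.0, -1.1, 0.1]
finger_gap: 42.8
grasp_force: 0.0
clock: 4.55
tcp_pos: [497.8, 171.2, 24.6]
tcp_rot: [1.0, -0.015, -0.0, -0.0]
force: [-1.5, 0.2, 3.0]
finger_gap: 20.4
grasp_force: 59.0
```

```bash
python3 -m jog '[[[0,0,-0.03,0],[0,0,-0.07,0],[0,0,-0.12,0],[0,0,-0.17,0],[0,0,-0.17,0]]]'; python3 d.py 482 -406 165 -5.3
python3 - <<'E'
from h import *
c=r.capture("wrist"); cv2.imwrite("pics/w2.png",c["img"][:,:,::-1])
E
```

```text
clock: 5.05
tcp_pos: [500.2, 172.2, 165.5]
tcp_rot: [1.0, -0.016, 0.003, -0.001]
force: [0.3, -0.3, -0.7]
finger_gap: 20.6
grasp_force: 58.8
at [500.2 172.2 165.5] ang -1.8 gap 20.6 grip 58.8 t 5.05 tilt 0.43
go [-2.000e-04  7.231e-01 -1.400e-03] 0.0098
```

View pics/w2.png

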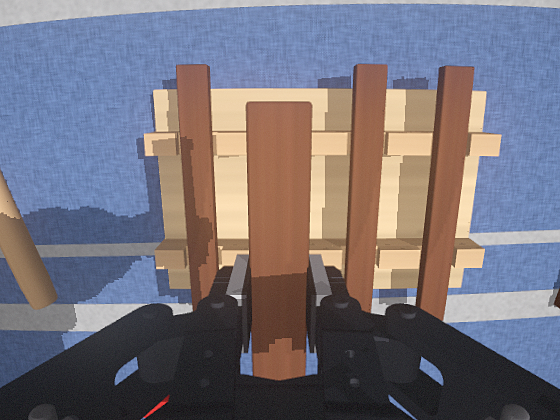

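The short slat is held level in the jaws, from (280,103) to (280,378), and the empty notches show at columns 215-310. Next I carry it to the tray.

```bash
python3 -m jog '[[[0,0.05,0,0],[0,0.1,0,0],[0,0.15,0,0],[0,0.2,0,0],[0,0.25,0,0]]]'>/dev/null; python3 -m jog '[[[0,0.05,0,0],[0,0.1,0,0],[0,0.15,0,0],[0,0.2,0,0],[0,0.25,0,0]]]'; python3 -m jog '[[[0,0.05,0,0],[0,0.1,0,0.01],[0,0.15,0,0.01],[0,0.2,0,0.01],[0,0.223,0,0.01]]]';  python3 -m jog '[[[0,0,0,0],[0,0,0,0]]]'>/dev/null; python3 d.py 482 -406 70 -5.3
```

```text
clock: 6.1
tcp_pos: [484.5, -230.2, 159.4]
tcp_rot: [1.0, -0.015, -0.001, -0.0]
force: [1.7, 1.2, 1.0]
finger_gap: 20.3
grasp_force: 58.8
clock: 6.6
tcp_pos: [478.2, -410.5, 159.0]
tcp_rot: [0.999, -0.048, -0.001, 0.0]
force: [-0.8, 0.1, -1.1]
finger_gap: 20.4
grasp_force: 58.9
at [ 479.6 -406.2  159.3] ang -5.4 gap 20.8 grip 58.9 t 6.8 tilt 0.11
go [ 0.0031 -0.0003  0.1117] -0.0002
```

```bash
python3 -m jog '[[[0.002,0,0.05,0],[0.002,0,0.1,0],[0.002,0,0.14,0],[0.002,0,0.17,0],[0.002,0,0.19,0]]]'; python3 -m jog '[[[0,0,0,0],[0,0,0,0],[0,0,0,0]]]'; python3 -m jog '[[[0,0,0,0],[0,0,0,0],[0,0,0,0],[0,0,-0.05,0],[0,0,-0.1,0]]]' 0.5;python3 -m jog '[[[0,0,-0.06,0],[0,0,-0.09,0],[0,0,-0.09,0]]]'; python3 d.py 475 -117.8 165 -9.2
python3 - <<'E'
from h import *
c=r.capture("wrist"); cv2.imwrite("pics/w3.png",c["img"][:,:,::-1])
E
```

```text
clock: 7.3
tcp_pos: [481.3, -404.8, 6.4]
tcp_rot: [0.999, -0.046, -0.001, -0.001]
force: [0.1, 0.0, 0.2]
finger_gap: 20.7
grasp_force: 58.8
clock: 7.6
tcp_pos: [482.0, -406.8, 9.2]
tcp_rot: [0.999, -0.047, 0.0, 0.0]
force: [-0.3, -0.4, -0.1]
finger_gap: 20.6
grasp_force: 58.8
clock: 8.1
tcp_pos: [480.7, -406.6, 88.6]
tcp_rot: [0.999, -0.047, -0.001, -0.001]
force: [-0.3, -0.5, 0.5]
finger_gap: 43.1
grasp_force: 0.0
clock: 8.4
tcp_pos: [483.0, -408.4, 164.9]
tcp_rot: [0.999, -0.047, 0.003, 0.002]
force: [-0.2, 1.0, -0.3]
finger_gap: 42.8
grasp_force: 0.0
at [ 483.  -408.4  164.9] ang -5.4 gap 42.8 grip 0.0 t 8.4 tilt 0.37
go [-0.0441 -0.3607 -0.0015] 0.0106
```

View pics/w3.png

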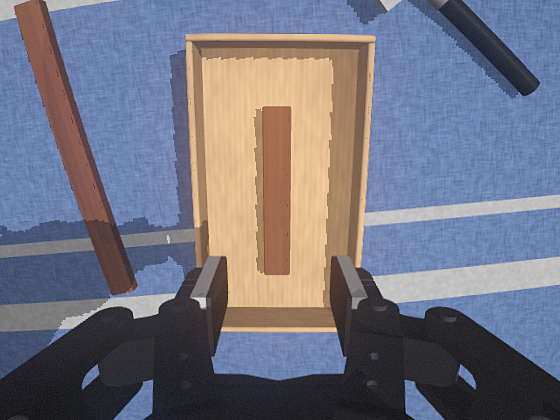

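The short slat lies flat in the tray, from (277,108) to (276,274). Now I go over to the matching spare.

```bash
python3 -m jog '[[[-0.044,-0.25,-0.03,0.0106],[-0.044,-0.36,-0.03,0.0106],[-0.044,-0.36,-0.03,0.0106],[-0.044,-0.36,-0.03,0.0106],[-0.044,-0.36,-0.03,0.0106]]]'>/dev/null; python3 d.py 475 -117.8 190 -9.2
```

```text
at [ 473.1 -156.3  180.6] ang -9.2 gap 42.8 grip 0.0 t 8.95 tilt 0.08
go [-0.0054 -0.0478 -0.0118] 0.0
```

```bash
python3 -m jog '[[[-0.0045,-0.0475,-0.012,0],[-0.0045,-0.0475,-0.012,0],[-0.0045,-0.0475,-0.012,0],[-0.0045,-0.0475,-0.012,0]]]'>/dev/null; python3 d.py 475 -117.8 4 -9.2
python3 - <<'E'
from h import *
c=r.capture("wrist"); cv2.imwrite("pics/w4.png",c["img"][:,:,::-1])
import pickle; pickle.dump(c,open("c4.pkl","wb"))
E
```

```text
at [ 476.1 -121.1  190.3] ang -9.3 gap 42.9 grip 0.0 t 9.35 tilt 0.07
go [-0.0018 -0.0039  0.2328] -0.0001
```

View pics/w4.png

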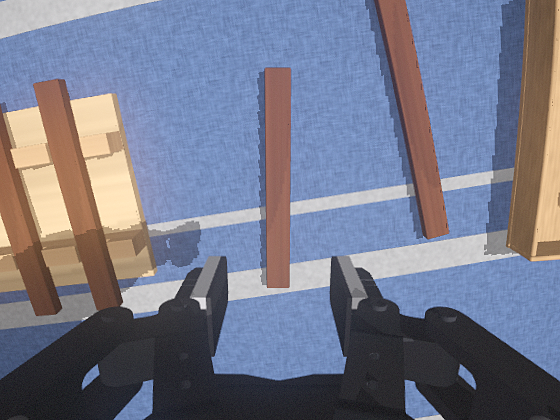

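The spare runs from (277.5,68) to (278,287), parallel to the jaws and centred between them.

```bash
python3 - <<'E'
from h import *
import pickle; c=pickle.load(open("c4.pkl","rb"))
p=world(c,[(277.5,68),(278,287)],12); print(p.round(1),p.mean(0).round(1),np.degrees(np.arctan2(*(p[0]-p[1])[1::-1])),np.linalg.norm(p[0]-p[1]))
E
python3 d.py 476 -119.3 4 -9.2;python3 d.py 476 -119.3 4 -9.2
```

```text
[[ 574.2 -135.3   12. ]
 [ 378.8 -103.9   12. ]] [ 476.5 -119.6   12. ] -9.135011113213082 197.93413418945812
at [ 476.1 -121.3  190.3] ang -9.3 gap 43.1 grip 0.0 t 9.4 tilt 0.07
go [-0.0003 -0.0024  0.2329] -0.0003
at [ 476.1 -121.3  190.3] ang -9.3 gap 43.1 grip 0.0 t 9.4 tilt 0.07
go [-0.0003 -0.0024  0.2329] -0.0003
```

```bash
python3 -m jog '[[[0,-0.002,0.06,0],[0,-0.002,0.12,0],[0,-0.002,0.17,0],[0,-0.002,0.2,0],[0,-0.002,0.22,0]]]'>/dev/null; python3 -m jog '[[[0,0,0,0],[0,0,0.005,0],[0,0,0.01,0],[0,0,0.012,0],[0,0,0.012,0]]]'; python3 d.py 476.5 -119.6 3 -9.2
```

```text
clock: 10.4
tcp_pos: [477.1, -118.7, 5.8]
tcp_rot: [0.997, -0.08, 0.0, 0.0]
force: [-0.0, 0.5, 0.0]
finger_gap: 43.1
grasp_force: 0.0
at [ 477.1 -118.7    5.8] ang -9.2 gap 43.1 grip 0.0 t 10.4 tilt 0.03
go [-0.0005  0.0013  0.0034] 0.0
```

```bash
python3 -m jog '[[[0,0,0.004,0],[0,0,0.004,0]]]'>/dev/null; python3 -m jog '[[[0,0,0,0],[0,0,0,0],[0,0,0,0],[0,0,0,0],[0,0,0,0]]]' 0 60;  python3 -m jog '[[[0,0,-0.02,0],[0,0,-0.05,0],[0,0,-0.1,0],[0,0,-0.15,0],[0,0,-0.2,0]]]'; python3 d.py 497.5 170.5 165 -1.8
python3 - <<'E'
from h import *
c=r.capture("wrist"); cv2.imwrite("pics/w5.png",c["img"][:,:,::-1])
E
```

```text
clock: 11.1
tcp_pos: [476.9, -118.5, 2.6]
tcp_rot: [0.997, -0.08, 0.0, 0.0]
force: [-2.3, 0.4, 8.4]
finger_gap: 20.0
grasp_force: 58.8
clock: 11.6
tcp_pos: [476.5, -118.4, 163.9]
tcp_rot: [0.997, -0.08, -0.0, -0.0]
force: [1.3, -0.2, -1.0]
finger_gap: 20.1
grasp_force: 59.1
at [ 476.5 -118.4  163.9] ang -9.2 gap 20.1 grip 59.1 t 11.6 tilt 0.01
go [-0.0317 -0.3607 -0.0013] -0.0205
```

View pics/w5.png

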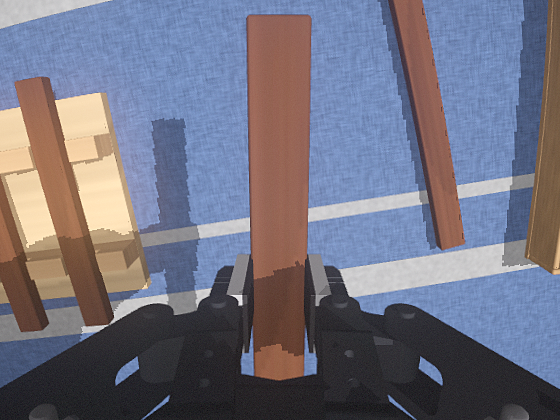

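The spare is held straight, with its far end at (279,16). Now I carry it over the empty place.

```bash
python3 -m jog '[[[-0.005,-0.05,0,-0.005],[-0.01,-0.1,0,-0.01],[-0.015,-0.15,0,-0.015],[-0.02,-0.2,0,-0.0205],[-0.024,-0.25,0,-0.0205]]]'>/dev/null; python3 d.py 497.5 170.5 165 -1.8
```

```text
at [489.6  83.5 162.4] ang -1.7 gap 19.9 grip 59.2 t 12.15 tilt 0.02
go [ 0.0065 -0.109  -0.0033] 0.0002
```

```bash
python3 -m jog '[[[0.004,-0.05,0,0],[0.0065,-0.09,0,0],[0.0065,-0.109,0,0],[0.0065,-0.109,0,0],[0.0065,-0.109,0,0]]]'>/dev/null; python3 d.py 497.5 170.5 60 -1.8;  python3 - <<'E'
from h import *
c=r.capture("wrist"); cv2.imwrite("pics/w6.png",c["img"][:,:,::-1])
import pickle; pickle.dump(c,open("c6.pkl","wb"))
E
```

```text
at [497.6 168.6 162.1] ang -1.8 gap 19.8 grip 59.2 t 12.65 tilt 0.03
go [-0.0002 -0.0025  0.1276] 0.0
```

View pics/w6.png

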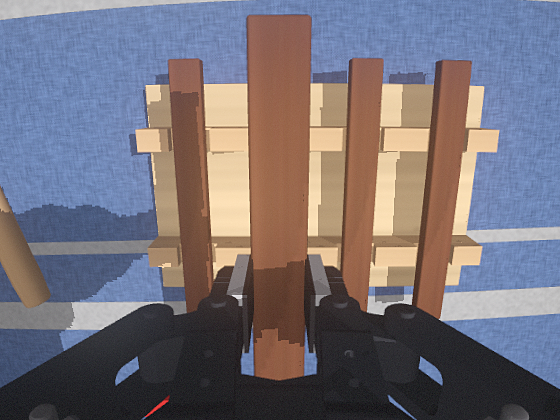

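The held slat's far end is at (279,15.5). The neighbours' far ends are at (185,60), (366,59) and (453,61).

```bash
python3 - <<'E'
from h import *
import pickle; c=pickle.load(open("c6.pkl","rb"))
print(world(c,[(279,16)],171.5).round(1),world(c,[(185,60),(366,59),(453,61)],42).round(1))
E
python3 d.py 497.5 170.5 60 -1.8
```

```text
[[596.5 166.  171.5]] [[599.3 229.   42. ]
 [596.1 107.4  42. ]
 [594.4  47.3  42. ]]
at [497.7 168.  162.1] ang -1.8 gap 20.1 grip 59.2 t 12.7 tilt 0.03
go [-0.0003 -0.0032  0.1276] -0.0001
```

```bash
python3 -m jog '[[[0.0015,-0.003,0.03,0],[0.0015,-0.003,0.07,0],[0.0015,-0.003,0.1,0],[0.0015,-0.003,0.125,0],[0.0015,-0.003,0.135,0]]]'>/dev/null; python3 -m jog '[[[0,0,0,0],[0,0,0.01,0],[0,0,0.018,0],[0,0,0.023,0],[0,0,0.025,0]]]'; python3 d.py 498.9 170.5 32.6 -1.8
```

```text
clock: 13.7
tcp_pos: [499.0, 171.2, 34.0]
tcp_rot: [1.0, -0.016, -0.0, 0.0]
force: [0.3, -0.2, -0.6]
finger_gap: 20.0
grasp_force: 59.2
at [499.  171.2  34. ] ang -1.8 gap 20.0 grip 59.2 t 13.7 tilt 0.01
go [-0.0002  0.0009  0.0018] -0.0
```

```bash
python3 -m jog '[[[0,0,0.001,0],[0,0,0.0015,0],[0,0,0.0015,0]]]'; python3 -m jog '[[[0,0,0,0],[0,0,0,0],[0,0,0,0],[0,0,0,0]]]' 0.5; python3 -m jog '[[[0,0,-0.03,0],[0,0,-0.08,0],[0,0,-0.14,0],[0,0,-0.2,0],[0,0,-0.2,0]]]'
python3 - <<'E'
from h import *
c=r.capture("wrist"); cv2.imwrite("pics/w7.png",c["img"][:,:,::-1])
import pickle; pickle.dump(c,open("c7.pkl","wb"))
c=r.capture("top")
for o in slats(c,lambda p:42 if p[0]<340 else 12,(220,520,150,265)): print(o)
E
```

```text
clock: 14.0
tcp_pos: [499.2, 171.3, 33.2]
tcp_rot: [1.0, -0.016, 0.0, -0.0]
force: [0.1, 0.3, -0.9]
finger_gap: 19.9
grasp_force: 59.2
clock: 14.4
tcp_pos: [499.2, 171.3, 33.1]
tcp_rot: [1.0, -0.016, 0.0, -0.0]
force: [0.8, 1.1, 1.0]
finger_gap: 42.7
grasp_force: 0.0
clock: 14.9
tcp_pos: [501.8, 172.6, 199.2]
tcp_rot: [1.0, -0.016, 0.004, -0.002]
force: [-0.6, -0.1, -0.3]
finger_gap: 42.9
grasp_force: 0.0
(array([418.4, 202.4]), array([ 524.6, -242.7], dtype=float32), np.float32(242.2), np.float32(19.3), np.float32(7.2))
(array([477.9, 218.1]), array([ 480.7, -405.5], dtype=float32), np.float32(135.4), np.float32(20.5), np.float32(174.7))
(array([236.5, 235.7]), array([435.8, 234.5], dtype=float32), np.float32(71.8), np.float32(16.2), np.float32(177.6))
```

View pics/w7.png

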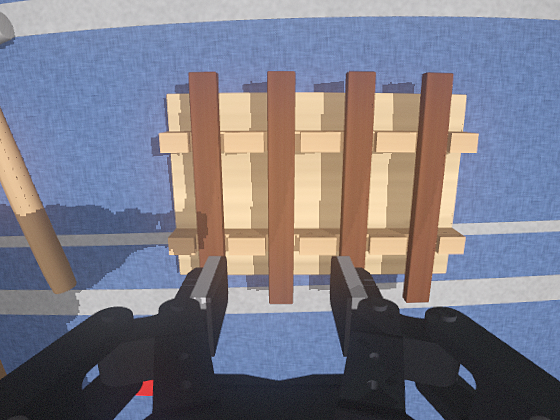

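The spare is seated in both notches. All four far ends sit on row 72, at columns 204, 281, 360 and 437, and the near ends are at (281,303) and (417,302). The jaws are open and clear, so I'm handing in.

```bash
python3 -c "
from workcell import r
print(r.job_done())"
```

```text
the job is handed in; nothing more can be done
None
```

The 140 mm slat is in the offcut tray and the 200 mm spare lies in the empty notches, its ends in line with its neighbours'. I handed the job in at about 15 s; no verdict came back.

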